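Change the block of the dry block heater

ROBOT

A 6-joint arm with a two-finger parallel gripper is mounted at the origin on a cart in front of the work surface, level with it; the furniture and walls round the work are solid. World frame = base frame: x ahead of the robot, y to its left, z up, the work surface at z = 0. Lengths are in m, angles in rad, forces in N, time in s.
With the tool pointing down it reaches from about 0.375 to 0.975 m from the base axis. Payload 3.8 kg.
Tool frame: the origin (TCP) lies on the centre line of the jaws, within the pads' length; the fingertips stand 14 mm ahead of it and the grasp point (between the pads) lies 5 mm behind it; z points along the fingers, y is the line along which they close (so a half turn about z gives the same grasp; the last joint's range is limited). The gripper opens to 85 mm and grips with 20 to 120 N. Pads are 22 mm wide; open, the fingers measure 114 mm over their backs; the gripper's body (76 mm by 85 mm) begins 54 mm behind the grasp point. The pads swing forward as they close: fully open they stand 13 mm farther back than shut.
Start: joints at [1.07, 0.264, 1.604, -0, 1.274, -0.037], TCP at [0.302, 0.604, 0.245] pointing down, gripper open.
Joint ranges: [-2.63, 2.63], [-0.94, 2.18], [0.31, 2.57], [-1.31, 4.45], [0, 2.66], [-2.55, 2.55]. Speed limits (rad/s): [2.57, 2.57, 3.14, 3.14, 3.14, 3.14].

INTERFACE

Orientations are given as a rotation vector (axis times angle).
In Python, from workcell import bot, eyes, spot_in gives the robot as it stands.
- The arm moves only by the tool carry_out, never from a script. Its argument "series" is text: rows parted by semicolons, each of 4 numbers parted by spaces: the shift along the world's x, y, z in m, then the turn about the world's z in degrees. In form: tx ty tz roll; .... A call has 1 to 20 rows; each row shifts and turns the commanded pose from where the row before left it; what a row does not reach is not made up. A row lasts 1/8 s, in which the tool goes at most 62.5 mm and 10.7 degrees, less where a joint would pass 70% of its speed; a pose out of reach is approached as far as the arm can. A call is refused whole if a number of a shift passes 0.0625 or a number of a turn 10.7, either way. A call with a gripper value outside its range is refused whole. "jaw" is the gripper command: -1 is shut, 1 is fully open, values between are in proportion, set as the call begins (left out, the last holds). The fingers move at their own pace and stop on an object; "grip_force" is the grip in N (left out, the last holds). Time passes only in rows, so rows that do not move let the fingers close. It gives the time, the measured TCP pose, the force, the opening and the grip force at its end, in the units of the state.
- bot.read_state(): the state, without advancing time (a new reading comes with each control period).
- eyes.read_camera(name): name is "scene" or "top" or "wrist"; returns (picture, depth): 400x640x3 uint8, blue, green, red; 400x640 float32, m along the optical axis (not along the pixel's ray), 0 where there is no reading.
- eyes.get_calibration(name): a dict with "K" (3x3 intrinsics, pixels), "position" and "rotation" of the camera in the world; the wrist camera has in their place "T_tool_cam" (4x4, takes a point from camera to tool coordinates, whose origin is the TCP and whose axes are the flange's). Camera axes: x right, y down, z forward; pixel columns grow to the right and rows downward; lengths in m; the calibration is good to about 2 mm. A picture is of the moment at which its call begins: read the wrist's pose just before it. get_calibration takes no time and is no camera call.
- bot.finish_job(): hands the job in; it is judged then, once.
Trained networks look in the newest picture that a camera, given by its name, has taken for a name from the list of things; names that differ only in an ending like _2 or _b are one class to them, and where a whole thing is asked for, a point or a joint stands for the part that bears it (a point fixed in the world has none). Each returns a list of dicts, best first, with "score" (0 to 1); they miss things now and then, are a little off and sometimes report something else, mostly with a low value. They report only what shows in the picture. A call takes as long as a camera call. They do not tell look-alikes from the thing itself.
- spot_in(camera, target): "rect" ([centre column, centre row, width, height] in pixels, round what is visible of it).
The state is a dict: "time": time; "q": joint angles; "joint_vel": joint speeds; "joint_torque": joint torques, N m; "tool_pos": TCP position; "tcp_rot": TCP orientation; "wrist_force": force on the tool from outside, world axes, zero at the start; "torque": the same for the moment, N m; "width": opening from 0.0 (shut) to 1.0 (fully open); "grip_force": force on a finger pad.
Only numpy, scipy, OpenCV 4.12 (cv2) and the standard library are available. Lean on these libraries where they do the work, as an engineer would, in place of code of your own. Each camera call takes 0.05 s, during which the arm holds its last target. There are 200 camera calls.

TASK

Change over the dry block heater: first lift the metal block with the large holes out of the heater and put it away in its own empty storage cradle, the one whose pictogram shows large round holes. Then take the block with the small holes from its cradle and plug it fully home in the heater's well. Set both blocks down gently without dropping them, let go, and leave the tube rack, the brown vial and the marker where they are.

Things in the scene. Friction and masses are not known exactly. Their poses are not given: they have to be found in the camera images.
- heater: Fixed white box, 150 x 150 mm, display on its -x side (robot side). Origin: table level under the centre of its well, z up. The well opens upward in a dark rim at z = 72 mm; 59 (x) x 93 (y), floor at z = 36 mm: 1.5 mm play per side. A block fully home stands on that floor, its y along the heater's y (either way), 12 mm proud of the rim.
- block_large: Loose aluminium block, six large holes (15 mm) in its top; starts seated in the heater. 0.45 kg. Origin: centre of underside, z up, y along its length. 56 (x) x 90 (y) x 48 high; lowest 8 mm taper in 5 mm per side. Above the top, on posts at y = +-28 mm, a black grip bar along y: 14 thick (x), 74 long, z 70 to 86 mm. Same after a half turn.
- block_small: Loose aluminium block, twelve small holes (8 mm) in its top; starts in cradle_small. 0.45 kg. Origin: centre of underside, z up, y along its length. 56 (x) x 90 (y) x 48 high; lowest 8 mm taper in 5 mm per side. Above the top, on posts at y = +-28 mm, a black grip bar along y: 14 thick (x), 74 long, z 70 to 86 mm. Same after a half turn.
- cradle_large: Fixed grey cradle, 104 x 112 x 22 high. Origin: table level under the centre of its recess, z up. Recess 62 (x) x 96 (y), 16 deep, floor at z = 6 mm: 3 mm play per side. White plate on its -x lip (robot side) with raised black pictogram: three large discs (15 mm). Own place of the large-holed block; starts empty.
- cradle_small: Fixed grey cradle, 104 x 112 x 22 high. Origin: table level under the centre of its recess, z up. Recess 62 (x) x 96 (y), 16 deep, floor at z = 6 mm: 3 mm play per side. White plate on its -x lip (robot side) with raised black pictogram: six small discs (8 mm). Holds the small-holed block at the start.
- cradle_bar: Fixed grey cradle, 104 x 112 x 22 high. Origin: table level under the centre of its recess, z up. Recess 62 (x) x 96 (y), 16 deep, floor at z = 6 mm: 3 mm play per side. White plate on its -x lip (robot side) with raised black pictogram: one long bar (70 x 10 mm). For another block that is not here; empty.
- tube_rack: Blue tube rack with capped tubes, 69 by 138 by 85 mm, loose, behind the work; bystander. Origin: centre of its underside.
- brown_vial: Brown vial with black cap, 25 mm wide, 54 mm high, loose, standing near the front table edge; bystander. Origin: centre of its underside.
- marker: Marker pen, 127 mm long, 15 mm thick, lying loose near the front table edge; bystander. Origin: underside at its middle, y along the pen.
There are look-alikes about, which are no part of the job. Leave any orange or purple look-alike of the block_large alone.

How it is judged:
By the outcome, as a careful person would: the job done as asked, in the order asked, and still so for the second after the job is handed in, with the robot touching nothing.
It also fails if it takes over 61 s, if anything falls off the work surface, if the arm or the gripper's body presses on something with over 40 N, if the wrist force passes 120 N, or if a joint passes its speed limit or range.

## Working session

There is one attempt and no reset: what is moved stays moved. The work goes in short steps, Python scripts to look and compute and a tool call to move; the robot and the scene stay as the last step left them, time stands still between calls to the robot, and variables do not carry over. Pictures are saved under pics/ and viewed, at most 10 in all, crops included, and the job is handed in when it is done.

Besides the shell and the picture viewer there is one more tool, called after ">>>" by a JSON object that holds its "op" and its "data", one argument or row to a line. carry_out: Moves the arm, as the interface text tells. Its arguments: {"type":"object","properties":{"series":{"type":"string"},"jaw":{"type":"number"},"grip_force":{"type":"number"}},"required":["series"]}

```bash
mkdir -p pics; cat > h.py <<'E'
import numpy as np, cv2
from workcell import bot, eyes, spot_in
def snap(n):
    s=bot.read_state(); p,d=eyes.read_camera(n); c=eyes.get_calibration(n); K=np.array(c["K"])
    if n=="wrist":
        T=np.eye(4);T[:3,:3]=cv2.Rodrigues(np.array(s["tcp_rot"],float))[0];T[:3,3]=s["tool_pos"]
        T=T@np.array(c["T_tool_cam"])
    else:
        T=np.eye(4);T[:3,3]=c["position"]
        R=np.array(c["rotation"],float)
        T[:3,:3]=R if R.shape==(3,3) else cv2.Rodrigues(R)[0]
    return p,d,K,T
def cloud(d,K,T):
    v,u=np.mgrid[:d.shape[0],:d.shape[1]]
    P=np.stack([(u-K[0,2])/K[0,0]*d,(v-K[1,2])/K[1,1]*d,d],-1)
    W=P@T[:3,:3].T+T[:3,3]; W[d<=0]=np.nan
    return W
E
python3 - <<'E'
from h import *
for n in("top","scene"):
    p,d,K,T=snap(n); cv2.imwrite(f"pics/{n}0.png",p); W=cloud(d,K,T); np.save(f"{n}0.npy",W)
    print(n,T[:3,3].round(3),T[:3,2].round(2))
    for t in("heater","block_large","block_small","cradle_large","tube_rack","brown_vial","marker"):
        for r in spot_in(n,t)[:4]:
            u,v=int(r["rect"][0]),int(r["rect"][1])
            print(t,round(r["score"],2),np.round(r["rect"]),W[min(v,399),min(u,639)].round(3))
print(bot.read_state())
E
```

```text
top [0.389 0.002 1.64 ] [ 0.11  0.01 -0.99]
heater 0.59 [264. 215.  63.  61.] [0.533 0.197 0.065]
block_large 0.94 [218. 168.  30.  21.] [0.677 0.341 0.08 ]
block_large 0.71 [264. 212.  32.  23.] [0.538 0.187 0.116]
block_large 0.62 [213. 227.  25.  31.] [0.495 0.362 0.045]
block_large 0.26 [277. 146.  47.  26.] [0.756 0.159 0.07 ]
block_small 0.69 [336. 209.  30.  22.] [ 0.549 -0.035  0.087]
block_small 0.62 [433. 220.  35.  34.] [ 0.528 -0.357  0.001]
cradle_large 0.57 [434. 220.  38.  33.] [ 0.524 -0.36   0.003]
tube_rack 0.59 [279. 147.  44.  26.] [0.754 0.155 0.049]
brown_vial 0.59 [320. 261.   7.   6.] [0.386 0.014 0.051]
marker 0.51 [373. 263.  35.   2.] [ 0.385 -0.158  0.011]
scene [-0.252  0.599  0.54 ] [ 0.73 -0.54 -0.42]
heater 0.95 [250. 248.  93.  76.] [0.464 0.229 0.068]
block_large 0.76 [180. 281.  29.  59.] [0.465 0.377 0.054]
block_large 0.72 [250. 217.  50.  34.] [0.563 0.173 0.083]
block_large 0.64 [154. 241.  49.  49.] [0.654 0.362 0.049]
block_small 0.58 [325. 204.  40.  43.] [ 0.553 -0.034  0.054]
cradle_large 0.86 [418. 189.  58.  23.] [ 0.542 -0.37   0.006]
cr
[... 204 characters left out ...]
 22.] [ 0.38  -0.145  0.014]
{'time': 0.8, 'q': array([ 1.07011852e+00,  2.63852437e-01,  1.60393530e+00, -1.73051970e-06,
        1.27369340e+00, -3.68862299e-02]), 'joint_vel': array([ 0.00056477,  0.00097841, -0.00047195,  0.0013999 ,  0.00120277,
       -0.00170307]), 'joint_torque': array([-6.03121384e-05, -5.14971256e+01, -3.67703927e+01, -2.65658555e-04,
        5.42446105e-04, -1.23638819e-05]), 'tool_pos': array([0.30196424, 0.60372412, 0.2453468 ]), 'tcp_rot': array([7.22002237e-01, 3.05746972e+00, 1.68180426e-04]), 'wrist_force': array([-0.45242612,  0.84731301,  0.20780059]), 'torque': array([-0.0684619 ,  0.06329058,  0.02802985]), 'grip_force': 0.0, 'width': 0.9988691528157098}
```

View pics/top0.png

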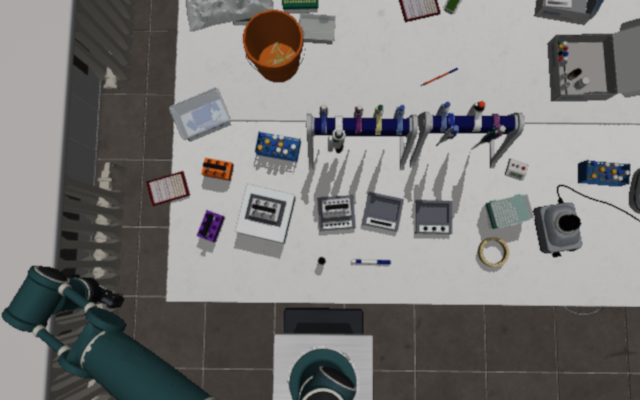

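View pics/scene0.png

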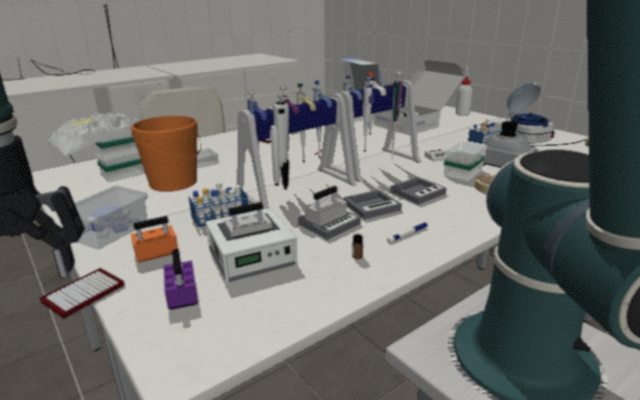

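The top view shows three things like block_large: the aluminium block in the white heater at (264,208), an orange look-alike at (217,168) and a purple one at (211,226). I choose the one in the heater. The small-holed block is at (336,210). The cradles at (382,212) and (433,217) are empty, and three discs appear to be on the right-hand one. Next I check the choice in one close crop and estimate the poses.

```bash
python3 - <<'E'
from h import *
p=cv2.imread("pics/top0.png"); c=cv2.resize(p[180:245,235:460],None,fx=3.5,fy=3.5,interpolation=cv2.INTER_CUBIC); 
cv2.imwrite("pics/crop1.png",c)
W=np.load("top0.npy")
def rect(u0,u1,v0,v1,z0,z1):
    w=W[v0:v1,u0:u1].reshape(-1,3); w=w[(w[:,2]>z0)&(w[:,2]<z1)]
    r=cv2.minAreaRect((w[:,:2]*1000).astype(np.float32)); print(len(w),np.round(r[0],1),np.round(r[1],1),round(r[2],1),w[:,2].mean().round(4))
print("heater");rect(230,300,180,250,.055,.078);print("barL");rect(235,295,185,235,.108,.14)
print("cs");rect(312,358,188,236,.012,.03);print("barS");rect(315,357,185,230,.08,.11)
print("cb");rect(358,406,188,236,.012,.03);print("cl");rect(408,458,192,240,.012,.03)
E
```

```text
heater
1971 [535.3 190.8] [159.2 157.9] 77.5 0.0698
barL
113 [545.  188.5] [74.3 14.3] 76.9 0.1207
cs
672 [543.2 -38. ] [110.7 118.3] 5.0 0.0219
barS
110 [556.  -36.6] [14.3 72.6] 5.8 0.0911
cb
673 [ 548.5 -190. ] [117.7 110.3] 79.0 0.0212
cl
680 [ 532.8 -355.1] [119.  109.4] 88.9 0.0209
```

View pics/crop1.png

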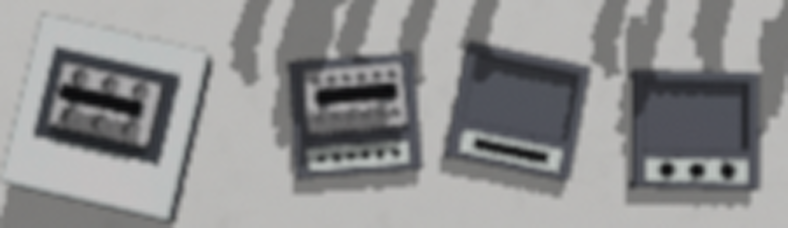

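The crop confirms the choice. The large-holed block is in the heater at crop pixel (100,100). The small-holed block is in its six-disc cradle at (355,105), the bar cradle is at (520,120), and the three-disc cradle, which is the target, is at (697,130). Now I move over the heater.

>>> {"op": "carry_out", "data": {
  "series": "0.024 -0.042 0 -7.7; 0.024 -0.042 0 -7.7; 0.024 -0.042 0 -7.7; 0.024 -0.042 0 -7.7; 0.024 -0.042 0 -7.7; 0.024 -0.042 0 -7.7; 0.024 -0.042 0 -7.7; 0.024 -0.042 0 -7.7; 0.024 -0.042 0 -7.7; 0.024 -0.038 0 -7.2; 0 0 0 0; 0 0 0 0",
  "jaw": 1
}}

```text
time: 2.3
tool_pos: [0.5418, 0.1878, 0.2452]
tcp_rot: [-2.459, -1.954, 0.0]
wrist_force: [0.1, -0.5, 0.0]
width: 0.998
grip_force: 0.0
```

```bash
cat >> h.py <<'E'
def fit(W,z0,z1,c,r):
    w=W.reshape(-1,3); w=w[(w[:,2]>z0)&(w[:,2]<z1)&(np.hypot(w[:,0]-c[0],w[:,1]-c[1])<r)]
    if len(w)<20: print("few",len(w)); return
    q=cv2.minAreaRect((w[:,:2]*1000).astype(np.float32)); m=np.median(w[:,2])
    print(len(w),"c",np.round(q[0],1),"size",np.round(q[1],1),"ang",round(q[2],1),"z",m.round(4),w[:,2].max().round(4))
def yaw(s):
    R=cv2.Rodrigues(np.array(s["tcp_rot"],float))[0]; return np.degrees(np.arctan2(R[1,1],R[0,1])),R[:,2]
E
python3 - <<'E'
from h import *
s=bot.read_state(); print(s["time"],s["tool_pos"].round(4),yaw(s),s["q"].round(2))
p,d,K,T=snap("wrist"); print("cam",T[:3,3].round(3),T[:3,:3].round(2).tolist())
cv2.imwrite("pics/w1.png",p); W=cloud(d,K,T); np.save("w1.npy",W)
print("bar");fit(W,.112,.135,(.543,.189),.05)
print("top");fit(W,.078,.092,(.543,.189),.06)
print("rim");fit(W,.064,.077,(.543,.189),.12)
E
```

```text
2.3 [0.5418 0.1878 0.2452] (np.float64(-13.06867165122675), array([-4.49367169e-04,  5.29297031e-04, -9.99999759e-01])) [0.29 0.07 1.83 0.   1.24 0.52]
cam [0.559 0.268 0.374] [[0.97, -0.21, -0.07], [-0.23, -0.92, -0.31], [0.0, 0.32, -0.95]]
bar
1111 c [543.9 187.4] size [73.5 13.8] ang 77.5 z 0.122 0.1243
top
2512 c [543.9 186.7] size [90.8 56. ] ang 77.6 z 0.0843 0.0884
rim
14963 c [534.2 189.1] size [157.8 158.1] ang 77.5 z 0.0705 0.077
```

View pics/w1.png

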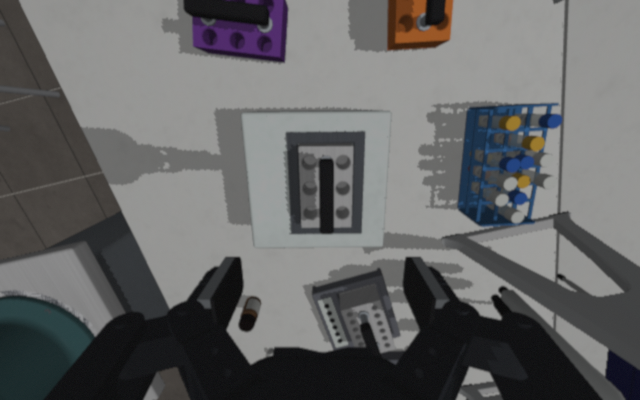

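The wrist view shows the large-holed block in the heater at (327,190), with the black bar free and the open fingers straddling the line of approach. I descend and grip.

>>> {"op": "carry_out", "data": {
  "series": "0.002 0 -0.045 0.6; 0 0 -0.045 0; 0 0 -0.03 0; 0 0 -0.016 0; 0 0 0 0; 0 0 0 0",
  "jaw": 1
}}

```text
time: 3.1
tool_pos: [0.5451, 0.1884, 0.1109]
tcp_rot: [2.448, 1.967, 0.004]
wrist_force: [-0.4, 0.1, -0.2]
width: 1.001
grip_force: 0.0
```

>>> {"op": "carry_out", "data": {
  "series": "0 0 0 0; 0 0 0 0; 0 0 0 0; 0 0 0 0; 0 0 0 0; 0 0 0 0; 0 0 0 0; 0 0 0 0",
  "jaw": -1,
  "grip_force": 60
}}

```text
time: 4.1
tool_pos: [0.5444, 0.1877, 0.1096]
tcp_rot: [2.449, 1.967, 0.001]
wrist_force: [1.7, -0.5, 0.7]
width: 0.153
grip_force: 59.7
```

Gripped. Lift slowly out of the well, then higher.

>>> {"op": "carry_out", "data": {
  "series": "0 0 0.008 0; 0 0 0.01 0; 0 0 0.01 0; 0 0 0.012 0; 0 0 0.02 0; 0 0 0.03 0; 0 0 0.03 0; 0 0 0 0; 0 0 0 0"
}}

```text
time: 5.22
tool_pos: [0.5434, 0.1876, 0.2288]
tcp_rot: [-2.449, -1.967, 0.001]
wrist_force: [1.4, 0.5, -3.8]
width: 0.152
grip_force: 59.5
```

>>> {"op": "carry_out", "data": {
  "series": "-0.001 -0.025 0 1; -0.001 -0.045 0 1; -0.001 -0.045 0 1; -0.001 -0.045 0 1; -0.001 -0.045 0 1; -0.001 -0.045 0 1; -0.001 -0.045 0 1; -0.001 -0.045 0 1; -0.001 -0.045 0 1; -0.001 -0.045 0 1; -0.001 -0.045 0 1; 0 -0.045 0 0.5; 0 -0.023 0 0; 0 0 0 0; 0 0 0 0; 0 0 0 0"
}}

```text
time: 7.22
tool_pos: [0.533, -0.3539, 0.2289]
tcp_rot: [-2.238, -2.203, -0.0]
wrist_force: [0.3, 0.2, -4.7]
width: 0.15
grip_force: 59.5
```

```bash
python3 - <<'E'
from h import *
s=bot.read_state(); print(s["time"],s["tool_pos"].round(4),yaw(s)[0],s["q"].round(2),s["wrist_force"])
p,d,K,T=snap("wrist"); cv2.imwrite("pics/w2.png",p); W=cloud(d,K,T); np.save("w2.npy",W)
print("cl lip");fit(W,.015,.035,(.535,-.355),.1)
print("cl floor");fit(W,.0,.011,(.54,-.355),.04)
w=W.reshape(-1,3)
q=w[(w[:,2]>.13)&(w[:,2]<.25)&(np.hypot(w[:,0]-s["tool_pos"][0],w[:,1]-s["tool_pos"][1])<.06)]
print("held",np.histogram(q[:,2],12))
for n in["top"]:
    p,d,K,T=snap(n); W=cloud(d,K,T)
    print("heater top, top cam");fit(W,.062,.08,(.543,.187),.12);print("well floor");fit(W,.025,.045,(.543,.187),.06)
    np.save("t2.npy",W)
E
```

```text
7.225 [ 0.533  -0.3539  0.2289] -0.8998731271311006 [-0.63  0.21  1.7   0.    1.23 -0.61] [ 0.30206383  0.1899962  -4.69168205]
cl lip
1896 c [ 532.1 -321.3] size [ 46.1 109.8] ang 89.4 z 0.0224 0.0266
cl floor
791 c [ 545.1 -327.5] size [24.1 62.1] ang 88.9 z 0.0065 0.0087
held (array([ 160,  486,  503,  578,  616, 4560,  146,   51,  252,  473, 4005,
        520]), array([0.16308914, 0.17033161, 0.17757408, 0.18481655, 0.19205902,
       0.19930148, 0.20654395, 0.21378642, 0.22102889, 0.22827136,
       0.23551382, 0.24275629, 0.24999876]))
heater top, top cam
1883 c [535.2 190.4] size [158.1 157.9] ang 77.5 z 0.07 0.0799
well floor
495 c [546.5 190.7] size [90.7 57.7] ang 77.4 z 0.0358 0.0448
```

View pics/w2.png

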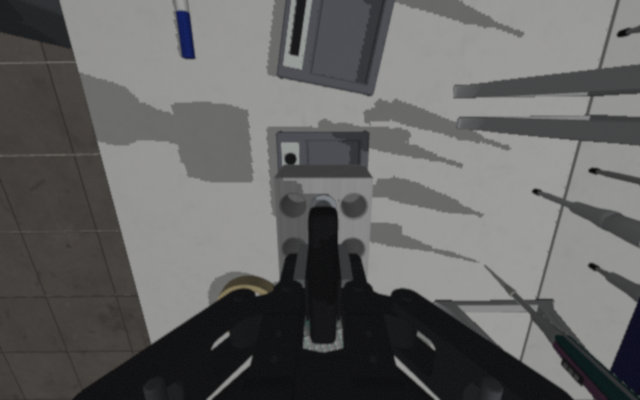

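The held block at (323,230) hides half of the three-disc cradle at (320,150). I step 90 mm toward -y for a clear look at it.

>>> {"op": "carry_out", "data": {
  "series": "0 -0.03 0 0; 0 -0.03 0 0; 0 -0.03 0 0; 0 0 0 0; 0 0 0 0; 0 0 0 0"
}}

```text
time: 8.07
tool_pos: [0.5331, -0.4442, 0.2293]
tcp_rot: [-2.239, -2.203, -0.0]
wrist_force: [-0.4, 0.2, -4.5]
width: 0.154
grip_force: 59.5
```

```bash
python3 - <<'E'
from h import *
s=bot.read_state(); print(s["time"],s["tool_pos"].round(4),yaw(s)[0])
p,d,K,T=snap("wrist"); cv2.imwrite("pics/w3.png",p); W=cloud(d,K,T); np.save("w3.npy",W)
print("cl lip");fit(W,.017,.035,(.535,-.355),.085)
print("cl floor");fit(W,.003,.0095,(.545,-.355),.052)
for nm in("top0","w3"):
    W=np.load(nm+".npy");w=W.reshape(-1,3)
    # profiles through recess
    for ax in(0,1):
        o=1-ax; c=(.545,-.355)
        q=w[(abs(w[:,o]-c[o])<.02)&(abs(w[:,ax]-c[ax])<.075)&(w[:,2]<.06)]
        b=np.arange(-75,75,3)/1000+c[ax]; i=np.digitize(q[:,ax],b)
        print(nm,"xy"[ax],[(round(b[k-1]*1000),round(np.median(q[i==k,2])*1000)) for k in range(1,len(b)) if (i==k).sum()])
E
```

```text
8.075 [ 0.5331 -0.4442  0.2293] -0.9169205334808214
cl lip
5905 c [ 531.7 -357.2] size [118.1 109.9] ang 89.3 z 0.0226 0.0282
cl floor
4468 c [ 544.8 -357.4] size [96.4 62.2] ang 89.3 z 0.0065 0.0095
top0 x [(470, 0), (473, -2), (476, -2), (479, 23), (482, 22), (485, 22), (488, 24), (491, 23), (494, 20), (497, 25), (500, 24), (503, 20), (506, 20), (509, 21), (512, 22), (515, 4), (518, 5), (521, 7), (524, 4), (527, 4), (530, 8), (533, 5), (536, 6), (539, 5), (542, 5), (545, 6), (548, 6), (551, 6), (554, 6), (557, 1), (560, 3), (563, 5), (566, 6), (569, 6), (572, 5), (575, 10), (578, 20), (581, 18), (584, 20), (590, -3), (593, -1), (596, -2), (599, -1), (602, -1), (605, -1), (608, 0), (611, -1), (614, -3)]
top0 y [(-430, 0), (-427, 0), (-424, 0), (-421, 2), (-418, 10), (-415, 19), (-412, 21), (-409, 20), (-406, 16), (-403, 6), (-400, 4), (-397, 3), (-394, 6), (-391, 5), (-388, 6), (-385, 5), (-382, 3), (-379, 2), (-376, 6), (-373, 6), (-370, 6), (-367, 5), (-364, 5), (-361, 8), (-358, 3), (-355, 2), (-352, 2), (-349, 4), (-346, 4), (-343, 5), (-340, 7), (-337, 5), (-334, 7), (-331, 7),
[... 526 characters left out ...]
 7), (572, 6), (575, 20), (578, 23), (581, 22), (584, 22), (587, 1), (590, 0), (593, 0), (596, 0), (599, 1), (602, 0), (605, 1), (608, 0), (611, 1), (614, 0)]
w3 y [(-430, 1), (-427, 0), (-424, 0), (-421, 1), (-418, 21), (-415, 23), (-412, 23), (-409, 22), (-406, 8), (-403, 6), (-400, 7), (-397, 6), (-394, 7), (-391, 6), (-388, 6), (-385, 6), (-382, 6), (-379, 6), (-376, 7), (-373, 6), (-370, 6), (-367, 6), (-364, 6), (-361, 6), (-358, 7), (-355, 6), (-352, 6), (-349, 6), (-346, 6), (-343, 7), (-340, 6), (-337, 6), (-334, 6), (-331, 7), (-328, 6), (-325, 6), (-322, 6), (-319, 7), (-316, 7), (-313, 7), (-310, 20), (-307, 22), (-304, 22), (-301, 22), (-295, 0), (-292, 0), (-289, 0), (-286, 0)]
```

>>> {"op": "carry_out", "data": {
  "series": "0.004 0.029 0 0; 0.004 0.029 0 0; 0.004 0.029 0 0; 0 0 -0.04 0; 0 0 -0.04 0; 0 0 -0.03 0; 0 0 -0.01 0; 0 0 0 0; 0 0 0 0"
}}

```text
time: 9.25
tool_pos: [0.5463, -0.3588, 0.1114]
tcp_rot: [2.237, 2.2, 0.001]
wrist_force: [0.1, 0.2, -3.9]
width: 0.151
grip_force: 59.5
```

>>> {"op": "carry_out", "data": {
  "series": "-0.001 0.001 0 0; 0 0 -0.008 0; 0 0 -0.008 0; 0 0 -0.006 0; 0 0 -0.004 0; 0 0 0 0; 0 0 0 0"
}}

```text
time: 10.12
tool_pos: [0.5442, -0.3574, 0.0834]
tcp_rot: [2.24, 2.202, 0.0]
wrist_force: [-0.5, 0.3, -3.7]
width: 0.145
grip_force: 59.4
```

>>> {"op": "carry_out", "data": {
  "series": "0 0 -0.001 0; 0 0 -0.001 0; 0 0 -0.001 0; 0 0 -0.001 0; 0 0 0 0; 0 0 0 0"
}}

```text
time: 10.88
tool_pos: [0.5441, -0.3573, 0.0796]
tcp_rot: [2.24, 2.202, 0.0]
wrist_force: [0.0, -0.4, -2.1]
width: 0.151
grip_force: 59.8
```

>>> {"op": "carry_out", "data": {
  "series": "0 0 -0.0005 0; 0 0 0 0; 0 0 0 0"
}}

```text
time: 11.25
tool_pos: [0.5443, -0.3573, 0.0795]
tcp_rot: [2.24, 2.202, 0.0]
wrist_force: [-0.1, 2.5, 3.4]
width: 0.154
grip_force: 60.6
```

>>> {"op": "carry_out", "data": {
  "series": "0 0 0 0; 0 0 0 0; 0 0 0 0; 0 0 0 0; 0 0 0 0; 0 0 0 0",
  "jaw": 1
}}

```text
time: 12.0
tool_pos: [0.544, -0.3573, 0.0787]
tcp_rot: [2.24, 2.203, -0.0]
wrist_force: [-0.2, -0.5, -0.1]
width: 1.0
grip_force: 0.0
```

Contact was gentle and the block is released. I raise the arm and check the seating.

>>> {"op": "carry_out", "data": {
  "series": "0 0 0.02 0; 0 0 0.045 0; 0 0 0.055 0; 0 0 0.045 0; 0 0 0 0; 0 0 0 0"
}}

```text
time: 12.75
tool_pos: [0.544, -0.3573, 0.2449]
tcp_rot: [2.239, 2.202, 0.0]
wrist_force: [-0.5, -0.1, -0.1]
width: 0.998
grip_force: 0.0
```

```bash
python3 - <<'E'
from h import *
p,d,K,T=snap("wrist"); W=cloud(d,K,T); cv2.imwrite("pics/w4.png",p)
print("bar");fit(W,.08,.105,(.545,-.357),.05)
print("top");fit(W,.045,.065,(.545,-.357),.06)
print("small");fit(W,.08,.105,(.552,-.037),.05)
E
```

```text
bar
882 c [ 544.  -356.9] size [72.3 13.1] ang 88.7 z 0.0921 0.0945
top
2167 c [ 543.7 -357.8] size [89.9 56.2] ang 89.0 z 0.0543 0.0587
small
few 0
```

>>> {"op": "carry_out", "data": {
  "series": "0 0.02 0 0.5; 0 0.04 0 0.6; 0 0.045 0 0.7; 0.001 0.045 0 0.7; 0.001 0.045 0 0.7; 0.002 0.045 0 0.7; 0.002 0.045 0 0.7; 0.002 0.03 0 0.7; 0.002 0.005 0 0.7; 0 0 0 0; 0 0 0 0"
}}

```text
time: 14.18
tool_pos: [0.5537, -0.038, 0.2434]
tcp_rot: [-2.123, -2.315, 0.001]
wrist_force: [-0.9, 0.5, -0.0]
width: 1.001
grip_force: 0.0
```

```bash
python3 - <<'E'
from h import *
s=bot.read_state(); print(s["time"],s["tool_pos"].round(4),yaw(s)[0])
p,d,K,T=snap("wrist"); W=cloud(d,K,T); cv2.imwrite("pics/w5.png",p); np.save("w5.npy",W)
print("bar");fit(W,.08,.105,(.552,-.037),.05)
print("top");fit(W,.045,.065,(.552,-.037),.06)
print("heater");fit(W,.064,.077,(.543,.189),.12);print("well");fit(W,.025,.043,(.543,.187),.06)
E
```

```text
14.175 [ 0.5537 -0.038   0.2434] 4.975153048471392
bar
905 c [554.8 -38. ] size [13.4 73. ] ang 5.4 z 0.0921 0.0947
top
2529 c [555.2 -38.7] size [56.1 90.3] ang 5.5 z 0.0543 0.0589
heater
5217 c [525.5 113. ] size [162.9  46.1] ang 4.9 z 0.0704 0.075
well
37 c [559.4 148. ] size [ 3.8 12.2] ang 84.7 z 0.0365 0.0383
```

The large block is seated, with its top at z = 54 mm as expected. Next I grasp the small block.

>>> {"op": "carry_out", "data": {
  "series": "0.001 0 -0.045 0.4; 0 0 -0.05 0; 0 0 -0.04 0; 0 0 -0.02 0; 0 0 -0.01 0; 0 0 0 0; 0 0 0 0",
  "jaw": 1
}}

```text
time: 15.1
tool_pos: [0.5561, -0.0377, 0.0801]
tcp_rot: [2.113, 2.322, 0.002]
wrist_force: [-0.5, -0.2, 0.0]
width: 1.001
grip_force: 0.0
```

>>> {"op": "carry_out", "data": {
  "series": "0 0 0 0; 0 0 0 0; 0 0 0 0; 0 0 0 0; 0 0 0 0; 0 0 0 0; 0 0 0 0; 0 0 0 0",
  "jaw": -1,
  "grip_force": 60
}}

```text
time: 16.1
tool_pos: [0.5554, -0.0373, 0.079]
tcp_rot: [2.113, 2.324, 0.001]
wrist_force: [1.8, 0.5, 0.3]
width: 0.156
grip_force: 59.7
```

>>> {"op": "carry_out", "data": {
  "series": "0 0 0.008 0; 0 0 0.01 0; 0 0 0.02 0; 0 0 0.04 0; 0 0 0.04 0; 0 0 0.03 0; 0 0 0 0; 0 0 0 0"
}}

```text
time: 17.1
tool_pos: [0.5537, -0.0372, 0.2252]
tcp_rot: [-2.112, -2.322, 0.003]
wrist_force: [0.3, 0.1, -5.6]
width: 0.148
grip_force: 58.9
```

>>> {"op": "carry_out", "data": {
  "series": "-0.006 0.025 0.01 -3.6; -0.006 0.026 0 -3.6; -0.006 0.026 0 -3.6; -0.006 0.026 0 -3.6; -0.006 0.026 0 -3.6; 0 0 0 0; 0 0 0 0; 0 0 0 0"
}}

```text
time: 18.1
tool_pos: [0.5247, 0.0909, 0.2359]
tcp_rot: [-2.451, -1.964, 0.002]
wrist_force: [0.9, 0.2, -4.2]
width: 0.15
grip_force: 59.0
```

```bash
python3 - <<'E'
from h import *
s=bot.read_state(); print(s["time"],s["tool_pos"].round(4),yaw(s)[0],s["wrist_force"])
p,d,K,T=snap("wrist"); W=cloud(d,K,T); cv2.imwrite("pics/w6.png",p); np.save("w6.npy",W)
print("well");fit(W,.033,.040,(.545,.188),.056)
print("heater");fit(W,.064,.077,(.535,.190),.12)
w=W.reshape(-1,3); a=np.radians(-12.5); R=np.array([[np.cos(a),np.sin(a)],[-np.sin(a),np.cos(a)]])
c=np.array([.5445,.1875]); L=(w[:,:2]-c)@R.T; z=w[:,2]
ok=(z<.1)
for ax in(0,1):
    o=1-ax
    for lo,hi in((-.02,-.005),(.005,.02)):
        k=ok&(L[:,o]>lo)&(L[:,o]<hi)&(abs(L[:,ax])<.06)
        fl=np.sort(L[k&(z<.04),ax]*1000); rim=L[k&(z>.068),ax]*1000
        print("xy"[ax],"floor",fl[[2,-3]].round(1),"rim edges",np.sort(rim[rim<0])[-3:].round(1),np.sort(rim[rim>0])[:3].round(1))
E
```

```text
18.1 [0.5247 0.0909 0.2359] -12.600370130670852 [ 0.89966464  0.15163928 -4.15785533]
well
5079 c [544.  186.9] size [93.5 59.3] ang 77.4 z 0.0364 0.04
heater
20973 c [533.8 187.6] size [154.1 158. ] ang 77.4 z 0.0706 0.0746
x floor [-29.9  28.8] rim edges [-29.9 -29.8 -29.8] [29. 29. 29.]
x floor [-30.   29.2] rim edges [-29.9 -29.8 -29.7] [29.  29.  29.1]
y floor [-47.4  46. ] rim edges [-47.2 -47.2 -47.2] [45.4 45.5 45.5]
y floor [-47.4  46. ] rim edges [-47.2 -47.2 -47.1] [45.5 45.5 45.5]
```

View pics/w6.png

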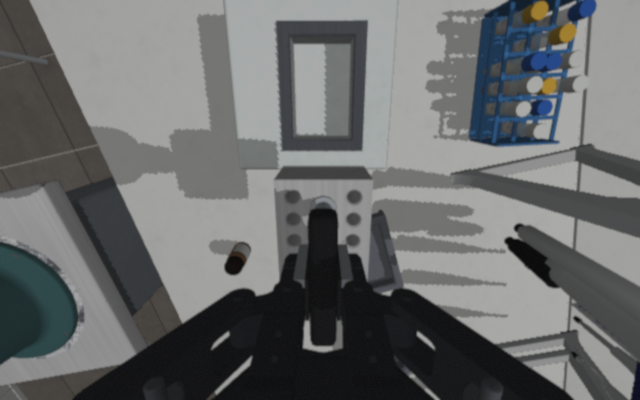

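The view shows the empty well at (322,85) and the held small block with its twelve holes at (323,220). I measure how the block sits in the hand.

```bash
python3 - <<'E'
from h import *
s=bot.read_state(); W=np.load("w6.npy"); w=W.reshape(-1,3)
a=np.radians(yaw(s)[0]); R=np.array([[np.cos(a),np.sin(a)],[-np.sin(a),np.cos(a)]])
L=(w-s["tool_pos"]); L[:,:2]=L[:,:2]@R.T; L*=1000
k=(abs(L[:,2]+25)<6)&(abs(L[:,0])<40)&(L[:,1]>5)&(L[:,1]<60)
q=L[k]; print(len(q),"z",np.median(q[:,2]))
print("y'max",np.percentile(q[:,1],[95,99,99.8]).round(1),"x'",np.percentile(q[:,0],[.5,2,98,99.5]).round(1))
A=np.c_[q[:,:2],np.ones(len(q))]; m=abs(q[:,2]-np.median(q[:,2]))<2
print("tilt deg",np.degrees(np.linalg.lstsq(A[m],q[m,2],rcond=None)[0][:2]).round(2))
for lo,hi in((8,22),(25,40)):
    t=q[(q[:,1]>lo)&(q[:,1]<hi)&m]; print(np.percentile(t[:,0],[1,99]).round(1))
W=np.load("w2.npy")
E
```

```text
4617 z -24.969537157259857
y'max [43.3 43.6 43.8] x' [-28.9 -28.2  26.1  26.7]
tilt deg [ 0.27 -0.1 ]
[-28.7  26.6]
[-28.7  26.5]
```

>>> {"op": "carry_out", "data": {
  "series": "0.004 0.019 0 0; 0.004 0.02 0 0; 0.004 0.02 0 0; 0.004 0.02 0 0; 0.004 0.018 0 0; 0 0 -0.03 0; 0 0 -0.03 0; 0 0 -0.015 0; 0 0 0 0; 0 0 0 0; 0 0 0 0; 0 0 0 0"
}}

```text
time: 19.65
tool_pos: [0.5456, 0.1888, 0.163]
tcp_rot: [2.451, 1.964, 0.003]
wrist_force: [-0.4, 0.8, -4.8]
width: 0.151
grip_force: 59.0
```

```bash
python3 - <<'E'
from h import *
for i in range(3):
    s=bot.read_state(); print(s["time"],s["tool_pos"].round(4),yaw(s)[0],s["wrist_force"].round(1),s["joint_vel"].round(3).max())
E
```

```text
19.65 [0.5456 0.1888 0.163 ] -12.58382049334499 [-0.4  0.8 -4.8] 0.007
19.65 [0.5456 0.1888 0.163 ] -12.58382049334499 [-0.4  0.8 -4.8] 0.007
19.65 [0.5456 0.1888 0.163 ] -12.58382049334499 [-0.4  0.8 -4.8] 0.007
```

>>> {"op": "carry_out", "data": {
  "series": "-0.001 -0.001 0 0; 0 0 -0.008 0; 0 0 -0.006 0; 0 0 -0.004 0; 0 0 0 0; 0 0 0 0; 0 0 0 0"
}}

```text
time: 20.52
tool_pos: [0.5442, 0.1878, 0.1441]
tcp_rot: [2.451, 1.965, 0.001]
wrist_force: [-0.4, -0.8, -4.8]
width: 0.15
grip_force: 58.9
```

>>> {"op": "carry_out", "data": {
  "series": "0 0 -0.003 0; 0 0 -0.003 0; 0 0 -0.003 0; 0 0 -0.003 0; 0 0 0 0; 0 0 0 0"
}}

```text
time: 21.28
tool_pos: [0.544, 0.1877, 0.1318]
tcp_rot: [2.451, 1.965, 0.0]
wrist_force: [-0.9, -1.0, -4.9]
width: 0.151
grip_force: 59.0
```

>>> {"op": "carry_out", "data": {
  "series": "0 0 -0.004 0; 0 0 -0.004 0; 0 0 -0.004 0; 0 0 -0.004 0; 0 0 -0.003 0; 0 0 0 0; 0 0 0 0"
}}

```text
time: 22.15
tool_pos: [0.5441, 0.1878, 0.1129]
tcp_rot: [2.451, 1.965, 0.0]
wrist_force: [-0.2, -0.5, -4.0]
width: 0.147
grip_force: 59.0
```

>>> {"op": "carry_out", "data": {
  "series": "0 0 -0.001 0; 0 0 -0.001 0; 0 0 -0.001 0; 0 0 -0.0005 0; 0 0 0 0; 0 0 0 0"
}}

```text
time: 22.9
tool_pos: [0.544, 0.1877, 0.1093]
tcp_rot: [2.451, 1.965, 0.0]
wrist_force: [-0.5, -0.2, -4.7]
width: 0.151
grip_force: 59.0
```

>>> {"op": "carry_out", "data": {
  "series": "0 0 -0.0005 0; 0 0 -0.0005 0; 0 0 0 0; 0 0 0 0"
}}

```text
time: 23.4
tool_pos: [0.5443, 0.1877, 0.1089]
tcp_rot: [2.451, 1.965, 0.001]
wrist_force: [-1.2, -0.3, 1.8]
width: 0.152
grip_force: 59.9
```

It is on the floor of the well. I release, raise and check.

>>> {"op": "carry_out", "data": {
  "series": "0 0 0 0; 0 0 0 0; 0 0 0 0; 0 0 0 0; 0 0 0 0; 0 0 0 0",
  "jaw": 1
}}

```text
time: 24.15
tool_pos: [0.544, 0.1877, 0.1083]
tcp_rot: [-2.451, -1.965, 0.0]
wrist_force: [0.5, 0.5, -0.3]
width: 0.998
grip_force: 0.0
```

>>> {"op": "carry_out", "data": {
  "series": "0 0 0.02 0; 0 0 0.045 0; 0 0 0.055 0; 0 0 0.02 0; 0 0 0 0; 0 0 0 0"
}}

```text
time: 24.9
tool_pos: [0.5429, 0.1874, 0.2465]
tcp_rot: [-2.45, -1.964, 0.004]
wrist_force: [-0.1, -0.4, -1.0]
width: 0.998
grip_force: 0.0
```

```bash
python3 - <<'E'
from h import *
s=bot.read_state(); print(s["time"],s["tool_pos"].round(4),s["width"])
p,d,K,T=snap("wrist"); W=cloud(d,K,T); cv2.imwrite("pics/w7.png",p)
print("bar");fit(W,.112,.135,(.543,.189),.05);print("top");fit(W,.078,.092,(.543,.189),.06)
p,d,K,T=snap("top"); W=cloud(d,K,T); cv2.imwrite("pics/top1.png",p)
print("L top");fit(W,.045,.065,(.545,-.357),.06)
for t in("brown_vial","marker","tube_rack"):
    for r in spot_in("top",t)[:1]: print(t,np.round(r["rect"]))
E
```

```text
24.9 [0.5429 0.1874 0.2465] 0.997788291328784
bar
1085 c [543.9 186.6] size [73.7 13.6] ang 77.2 z 0.1221 0.1244
top
2887 c [543.5 186. ] size [90.6 56.1] ang 77.6 z 0.0843 0.0881
L top
312 c [ 544.6 -356.3] size [55.7 91.8] ang 0.6 z 0.0529 0.0613
brown_vial [321. 263.  11.   4.]
marker [373. 262.  33.   0.]
tube_rack [277. 146.  49.  28.]
```

View pics/top1.png

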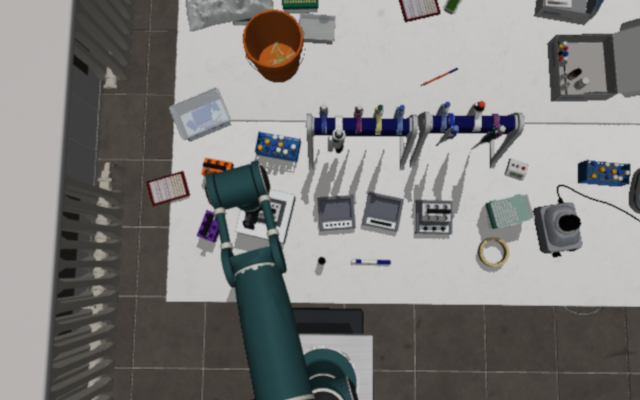

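The large block sits in the three-disc cradle at (433,212). The small block is fully home in the heater, with its top at 84 mm, the same as the large block's had been. The vial at (321,261), the marker at (371,262) and the rack at (277,147) have not moved, and the arm is clear.

```bash
python3 -c "
from workcell import bot
print(bot.finish_job())"
```

```text
the job is handed in; nothing more can be done
None
```

The changeover is done and handed in at about 25 s: the large-holed block is in its three-disc cradle, the small-holed block is fully home in the heater's well, and the tube rack, brown vial and marker were left where they were.

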